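# Clear the sample cooler's lid and hold it open at the mark

## Robot

A 6-joint arm with a two-finger parallel gripper is mounted at the origin on the work surface. World frame = base frame: x ahead of the robot, y to its left, z up, the work surface at z = 0. Lengths are in m, angles in rad, forces in N, time in s.
With the tool pointing down it reaches from about 0.25 to 0.775 m from the base axis. Payload 4 kg.
Tool frame: the origin (TCP) lies midway between the tips of the shut fingers; the grasp point (between the pads) lies 19 mm behind it; y points along the fingers, x is the direction in which the jaws open and shut, and the axes are right-handed (so a half turn about y gives the same grasp; the last joint's range is limited). The gripper opens to 94 mm and grips with 3 to 60 N. Pads are 16 mm wide; open, the fingers measure 119 mm over their backs; the gripper's body (75 mm by 177 mm) begins 78 mm behind the grasp point.
Start: joints at [-1.334, 0.087, 1.371, -0, 1.684, -0.103], TCP at [0.183, -0.519, 0.206] pointing down, gripper open.
Joint ranges: [-3.1, 3.1], [-0.76, 2.03], [0.27, 2.55], [-1.08, 4.22], [0.17, 2.65], [-2.57, 2.57]. Speed limits (rad/s): [2.79, 2.79, 3.14, 3.14, 3.14, 3.14].

## Interface

Orientations are given as [roll, pitch, yaw] about the fixed x, y, z axes, in that order (R = Rz(yaw) Ry(pitch) Rx(roll)).
In Python, from bench import robot gives the robot as it stands.
- The arm moves only by the shell command python3 -m creep 'ROWS'. ROWS is JSON, a list of rows, each a list of 7 numbers: the shift along the tool's x, y, z in mm, then the turn, a rotation vector about the tool's x, y, z in degrees, then the closure in counts, from 0 (fully open) to 255 (shut). A call has 1 to 5 rows; each row is the pose to reach, as a shift and turn from the pose commanded when the call began, along the tool's axes at that moment; what a row does not reach only later rows make up. A row lasts 1/8 s, in which the tool goes at most 62.5 mm and 10.7 degrees, less where a joint would pass 70% of its speed; a pose out of reach is approached as far as the arm can. A call with a gripper value outside its range is refused whole. The fingers move at their own pace and stop on an object; the grip force is fixed at half the most. Time passes only in rows, so rows that repeat a pose let the fingers close. It gives the time, the measured TCP pose, the force and the opening at its end, in the units of the state.
- robot.get_obs(): the state, without advancing time (a new reading comes with each control period).
- robot.snapshot(name): name is "scene" or "top"; returns a dict with "color" (400x640x3 uint8, blue, green, red), "fx", "fy", "cx", "cy" (pixels), "world_from_camera" (4x4, takes a point from camera to world coordinates). Camera axes: x right, y down, z forward; pixel columns grow to the right and rows downward; lengths in m; the calibration is good to about 2 mm. A picture is of the moment at which its call begins. There is no depth.
- robot.close_job(): hands the job in, once; it reports no verdict.
Trained networks look in the newest picture that a camera, given by its name, has taken for a name from the list of things; names that differ only in an ending like _2 or _b are one class to them, and where a whole thing is asked for, a point or a joint stands for the part that bears it (a point fixed in the world has none). Each returns a list of dicts, best first, with "p" (0 to 1); they miss things now and then, are a little off and sometimes report something else, mostly with a low value. They report only what shows in the picture. A call takes as long as a camera call. They do not tell look-alikes from the thing itself.
- robot.spot_in(name, camera): "point" ([x, y, z] in m, in world coordinates, good to about 4 mm: the middle of the surface that is visible of it).
- robot.landmark_of(name, camera): "point" ([x, y, z] in m, in world coordinates, good to about 4 mm: a listed point, or the origin of a listed thing).
The state is a dict: "time": time; "joint_positions": joint angles; "qvel": joint speeds; "joint_torque": joint torques, N m; "tool_pos": TCP position; "ee_rot": TCP orientation; "wrist_force": force on the tool from outside, world axes, zero at the start; "wrist_torque": the same for the moment, N m; "width": finger opening in m.
Only numpy, scipy, OpenCV 4.12 (cv2) and the standard library are available. Lean on these libraries where they do the work, as an engineer would, in place of code of your own. Each camera call takes 0.05 s, during which the arm holds its last target.

## Task

A small amber bottle has been left standing on the lid of the sample cooler: move it to the tilted bottle rest, seated flat in the rest's cup and let go. Then lift the cooler's self-closing lid until the pointers on its sides stand at the long mark of the side arcs (35 degrees open), never letting it go as far as the lid switches at 50 degrees, which would stop the cooling, and finish while still holding the lid steady at that mark so that a colleague can check the vials. Leave the other things on the bench where they are.

Things in the scene. Friction and masses are not known exactly. Their poses are not given: they have to be found in the camera images.
- cooler: Fixed sample cooler: white case 250 mm deep (its x), 240 mm wide (its y), 134 mm high, vials inside under a dark-framed lid with a clear window; the closed lid's flat top is 158 mm above the bench. Origin: centre of its underside. Its front (panel, lid handle) faces its -x (to the robot); hinge along its back. Guide arcs stand 120 to 134 mm to each side of its middle, up to 240 mm high.
- cooler_hinge (a point): Middle of the lid's hinge axis, fixed on the cooler: 112 mm behind (+x of) the cooler's origin and 140 mm above the bench. The hinge axis is the cooler's y axis.
- arc_mark (a point): The long thick mark, right across the metal guide arc (105 mm radius about the hinge) on the cooler's left (+y) side; the right arc is the same. Fixed. Short ticks lie every 10 degrees from 0 to 40, the mark at 35, a small black lid switch box at the top end. The lid's pointer, a white line on its side edge, stands at tick 0 when closed and at this mark when 35 degrees open.
- lid (a joint): Opening angle of the lid in rad: 0 closed, growing as the front edge rises. The long mark is at 0.611 (35 degrees); the lid switch trips at 0.87 (50 degrees); end stop 1.05. A spring hinge and the lid's weight (0.5 kg) always pull it shut: lifting at the handle takes about 6 N at the start and 8 N at the mark; let go, it falls closed.
- lid_handle (a point): Middle of the lid's handle: a round steel bar 12 mm thick, 110 mm long, parallel to the hinge, on two end posts, its centre line 37 mm above the lid's top. With the lid closed it is 93 mm in front of (-x of) the cooler's origin and 195 mm above the bench, so 205 mm in front of the hinge axis and 55 mm above it. Moves and turns with the lid; axes parallel to the cooler's when closed.
- bottle: Loose closed amber glass bottle, about 0.2 kg, 106 mm tall: body 56 mm in diameter up to 62 mm, sloping shoulder to 76 mm, neck 34 mm, blue screw cap 45 mm in diameter from 80 to 106 mm. Origin at the centre of its base, z along its axis to the cap. It starts upright on the lid, behind the handle.
- cup: White plastic cup on the fixed tilted bottle rest: 65 mm inside, wall 3.5 mm, 13 mm deep, open at the top. Origin: centre of its inner floor, 78 mm above the bench; z is the cup's axis, leaning 0.26 rad (15 degrees) from vertical, roughly to the robot. A seated bottle has its base on this floor and its axis along this z. The rest is a steel sheet stand 120 by 90 mm, 100 mm high.
- stock_bottle: Bystander: loose clear 250 ml bottle with a blue cap, 70 mm in diameter, 140 mm tall, standing to the left of the work. Origin at the centre of its base. Leave it alone.
- tip_box: Bystander: loose grey pipette tip box, 85 by 122 mm and 52 mm high, in front of the robot. Origin at the centre of its underside. Leave it alone.
- spanner: Bystander: loose steel spanner, 150 mm long, lying flat on the bench to the right of the work. Origin near its middle. Leave it alone.
There are look-alikes about, which are no part of the job. Leave any purple or yellow look-alike of the bottle alone.

How it is judged:
On the way, in this order (a step that is already met when the one before it is completed fails the run):
1. the bottle is seated in the cup of the tilted rest and let go (distance between bottle and cup below 0.01 m and z of bottle in the frame of cup below 0.005 m and angle between the z axis of bottle and the z axis of cup, either way round below 0.1 rad and angle between bottle's own z axis and vertical below 0.45 rad and linear speed of bottle below 0.03 m/s and contact force between each of the fingers, the arm and bottle below 0.1 N), for 0.3 s.
2. the lid is raised to the mark and held there (value of joint lid between 0.541 and 0.681 rad and contact force between any of the fingers, the arm and lid above 1 N), for 0.3 s.
At the end, for the whole second after the job is handed in: The robot is still holding the lid, which stands still at 35 degrees (0.611 rad) within 4 degrees, carried by nothing else; the bottle sits released in the tilted cup, base flat on its floor (within 5 mm) and in line with the cup within 0.1 rad (all of step 1 and all of step 2 and velocity of joint lid between -0.1 and 0.1 rad/s and contact force between lid and bottle below 0.1 N and contact force between lid and stock_bottle below 0.1 N and contact force between lid and tip_box below 0.1 N and contact force between lid and spanner below 0.1 N); the arm keeps its last pose, push and grip.
It fails at once if the lid is opened as far as the lid switch (value of joint lid above 0.87 rad).
It fails at once if the bottle falls over (angle between bottle's own z axis and vertical above 0.8 rad).
It fails at once if the stock bottle is disturbed (moved more than 3 cm) (distance of stock_bottle from where it was at the start of the episode above 0.03 m).
It fails at once if the tip box is disturbed (moved more than 3 cm) (distance of tip_box from where it was at the start of the episode above 0.03 m).
It fails at once if the spanner is disturbed (moved more than 3 cm) (distance of spanner from where it was at the start of the episode above 0.03 m).
It also fails if it takes over 54 s, if anything falls off the work surface, if the arm or the gripper's body presses on something with over 40 N, if the wrist force passes 120 N, or if a joint passes its speed limit or range.

## Working session

There is one attempt and no reset: what is moved stays moved. The work goes in short steps, Python scripts to look and compute and a shell command to move; the robot and the scene stay as the last step left them, time stands still between calls to the robot, and variables do not carry over. Pictures are saved under pics/ and viewed, and the job is handed in when it is done.

```bash
ls; mkdir -p pics; python3 - <<'E'
from bench import robot
import cv2,numpy as np
for n in("scene","top"):
    s=robot.snapshot(n); cv2.imwrite(f"pics/{n}0.png",s["color"])
    print(n,s["fx"],s["fy"],s["cx"],s["cy"]);print(np.round(s["world_from_camera"],4).tolist())
    for k in ["bottle","cup","lid_handle","cooler","arc_mark","cooler_hinge","stock_bottle","tip_box","spanner"]:
        print(k,[(np.round(d["point"],3).tolist(),round(d["p"],2)) for d in robot.landmark_of(k,n)][:4])
o=robot.get_obs();print(o)
E
```

```text
pics
scene 417.28376203231625 417.28376203231625 321.9556904360047 194.75885978386634
[[-0.3936, 0.5395, -0.7444, 1.431], [0.9193, 0.2246, -0.3232, 0.3709], [-0.0072, -0.8115, -0.5843, 0.8166], [0.0, 0.0, 0.0, 1.0]]
bottle [([0.623, 0.209, 0.156], 0.55)]
cup []
lid_handle [([0.519, 0.182, 0.197], 0.75), ([0.634, 0.306, 0.2], 0.19)]
cooler [([0.609, 0.184, -0.001], 0.59)]
arc_mark [([0.635, 0.311, 0.202], 0.78)]
cooler_hinge [([0.722, 0.189, 0.145], 0.62)]
stock_bottle [([0.527, 0.448, -0.001], 0.87)]
tip_box [([0.38, 0.013, 0.002], 0.54)]
spanner [([0.38, 0.01, 0.001], 0.73), ([0.459, -0.485, 0.004], 0.58)]
top 417.0929616728595 417.0929616728595 318.77182083222937 201.31382634286913
[[0.0875, -0.9739, 0.2093, 0.2888], [-0.9962, -0.086, 0.0165, -0.014], [0.0019, -0.2099, -0.9777, 1.3448], [0.0, 0.0, 0.0, 1.0]]
bottle [([0.618, 0.213, 0.158], 0.8), ([0.661, 0.411, 0.001], 0.67), ([0.74, 0.366, 0.001], 0.65)]
cup [([0.634, -0.17, 0.079], 0.65)]
lid_handle [([0.523, 0.182, 0.194], 0.83), ([0.618, 0.214, 0.156], 0.63)]
cooler []
arc_mark [([0.634, 0.304, 0.198], 0.97), ([0.462, -0.485, -
[... 185 characters left out ...]
)]
{'time': 1.0, 'joint_positions': array([-1.33408245e+00,  8.72006781e-02,  1.37071068e+00,  2.53385969e-05,
        1.68357689e+00, -1.03066609e-01]), 'qvel': array([ 3.89933055e-04,  1.37754842e-03, -5.93152794e-05,  1.84404235e-03,
        9.94373360e-04,  5.89230367e-04]), 'joint_torque': array([-7.53312634e-04, -3.40048242e+01, -3.02605891e+01,  7.18766358e-02,
        2.36674544e-02, -5.81648393e-06]), 'tool_pos': array([ 0.18333089, -0.51857052,  0.20550008]), 'ee_rot': array([-1.57078202e+00, -1.06443540e-04, -1.23101299e+00]), 'wrist_force': array([ 0.02570834, -0.1957678 , -0.30410596]), 'wrist_torque': array([-0.00277517, -0.04412691,  0.00723217]), 'width': 0.09437454565489616}
```

View pics/scene0.png

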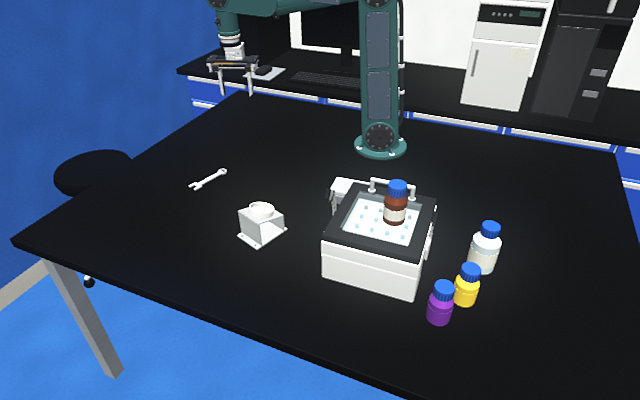

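View pics/top0.png

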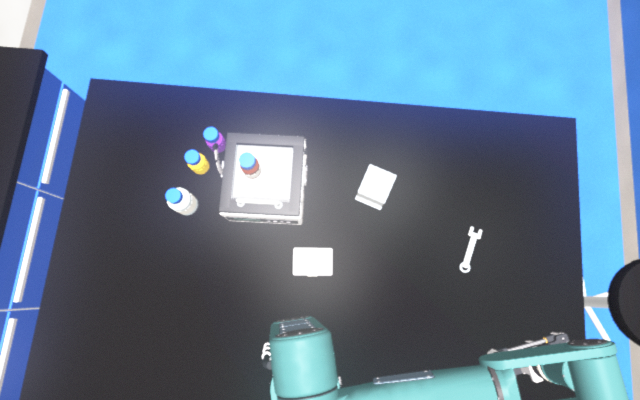

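Candidates for the bottle are:
- amber on the lid: scene (397,200), top (249,163)
- yellow: scene (467,285), top (196,161)
- purple: scene (440,303), top (214,139)
- clear stock bottle: scene (484,247), top (181,200)

I'm choosing the amber one on the lid, behind the handle. Next I'll check it and the rest in close crops.

```bash
python3 - <<'E'
import cv2,numpy as np
s=cv2.imread("pics/scene0.png");t=cv2.imread("pics/top0.png")
r=lambda im,x,y,w,h,k: cv2.resize(im[y:y+h,x:x+w],None,fx=k,fy=k,interpolation=cv2.INTER_CUBIC)
a=r(s,310,160,140,150,2.8);b=r(t,200,115,120,128,3.28)
A=np.hstack([a,np.zeros((420,1,3),np.uint8),b[:420]if b.shape[0]>=420 else cv2.copyMakeBorder(b,0,420-b.shape[0],0,0,0)])
cv2.imwrite("pics/c1.png",A)
a=r(s,225,190,75,70,5);b=r(t,345,155,75,70,5);cv2.imwrite("pics/c2.png",np.hstack([a,b]))
E
```

```text
(no output)
```

View pics/c1.png

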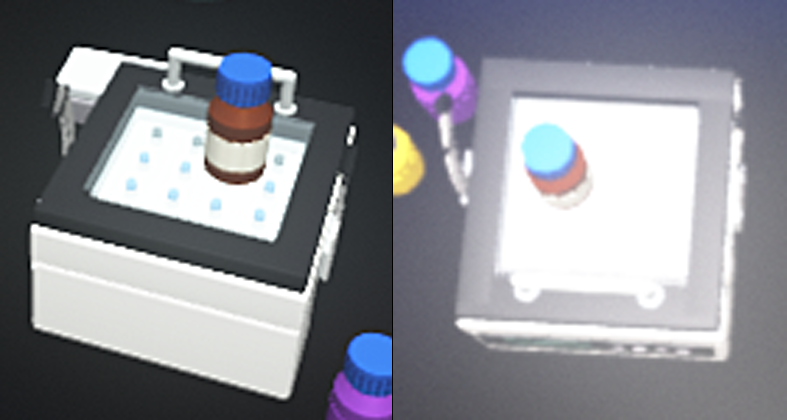

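View pics/c2.png

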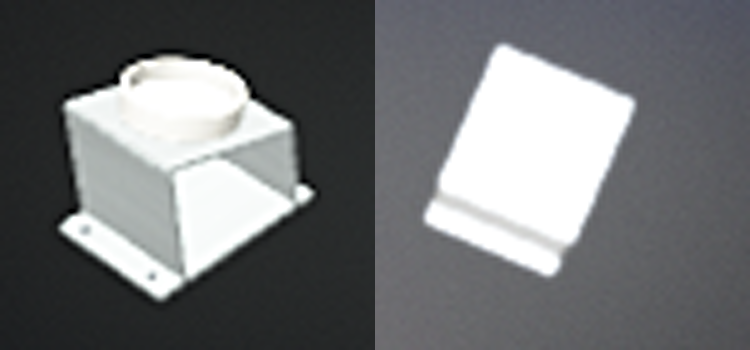

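The crops confirm the amber bottle with its blue cap on the lid, near the left-rear of the window. The rest's plate is overexposed in top, at roughly (370,164), (397,175), (384,204) and (357,192). Its cup rim shows well in scene at about (262,210).

Now I'll fit the rest's pose by overlay.

```bash
cat > h.py <<'E'
import numpy as np,cv2
C={"scene":(417.2838,321.9557,194.7589,np.array([[-0.3936,0.5395,-0.7444,1.431],[0.9193,0.2246,-0.3232,0.3709],[-0.0072,-0.8115,-0.5843,0.8166],[0,0,0,1]])),
"top":(417.093,318.7718,201.3138,np.array([[0.0875,-0.9739,0.2093,0.2888],[-0.9962,-0.086,0.0165,-0.014],[0.0019,-0.2099,-0.9777,1.3448],[0,0,0,1]]))}
def proj(c,P):
    f,cx,cy,T=C[c];P=np.atleast_2d(P);p=(P-T[:3,3])@T[:3,:3]
    return np.c_[f*p[:,0]/p[:,2]+cx,f*p[:,1]/p[:,2]+cy]
def ray(c,uv,z):
    f,cx,cy,T=C[c];d=T[:3,:3]@np.array([(uv[0]-cx)/f,(uv[1]-cy)/f,1]);o=T[:3,3]
    return o+d*(z-o[2])/d[2]
def rpy(r,p,y):
    from scipy.spatial.transform import Rotation as R
    return R.from_euler('xyz',[r,p,y])
E
python3 - <<'E'
from h import *
for a,b in(((355,198),(381,210)),): 
    A,B=ray("top",a,0),ray("top",b,0);print("front foot top",A,B,np.degrees(np.arctan2(*(B-A)[[1,0]])))
A,B=ray("scene",(237,235.6),0),ray("scene",(258,249.6),0);print("back foot scene",A,B,np.degrees(np.arctan2(*(B-A)[[1,0]])))
for z in(.1,):
  A,B=ray("top",(370,164),z),ray("top",(396.6,175),z);print("back edge",A,B,np.degrees(np.arctan2(*(B-A)[[1,0]])),np.linalg.norm(A-B))
A,B=ray("top",(357.4,192),.065),ray("top",(384,204),.065);print("front edge",A,B,np.degrees(np.arctan2(*(B-A)[[1,0]])))
s=cv2.imread("pics/scene0.png")
x,y,w,h,k=225,190,80,65,9
im=cv2.resize(s[y:y+h,x:x+w],None,fx=k,fy=k,interpolation=cv2.INTER_CUBIC)
cv2.imwrite("pics/c3.png",im)
E
```

```text
front foot top [ 0.59836347 -0.10956196  0.        ] [ 0.56558807 -0.19743514  0.        ] -110.45477771130206
back foot scene [ 0.67703335 -0.23129822  0.        ] [ 0.70516455 -0.14353029  0.        ] 72.22840589085358
back edge [ 0.68764654 -0.14145696  0.1       ] [ 0.65944882 -0.22569932  0.1       ] -108.5064950547905 0.08883628319315709
front edge [ 0.60341137 -0.1111398   0.065     ] [ 0.5721679  -0.19686147  0.065     ] -110.02557046053482
```

View pics/c3.png

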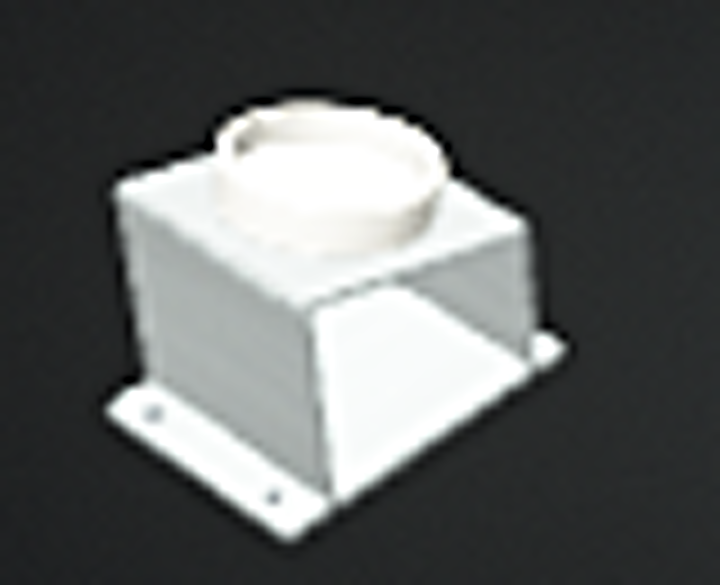

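```bash
cat >> h.py <<'E'
def axis(yaw,t=np.radians(15)): return np.array([np.sin(t)*np.cos(yaw),np.sin(t)*np.sin(yaw),np.cos(t)])
def frame(yaw):
    z=axis(yaw);s=np.array([-np.sin(yaw),np.cos(yaw),0]);return np.cross(s,z),s,z
def ring(xy,yaw,h,r=.036,z0=.078):
    u,v,z=frame(yaw);a=np.linspace(0,2*np.pi,73)[:,None]
    return np.array([xy[0],xy[1],z0])+h*z+r*(np.cos(a)*u+np.sin(a)*v)
E
python3 - <<'E'
from h import *
from scipy.optimize import least_squares
c=lambda x,y:((x+.5)/9-.5+225,(y+.5)/9-.5+190)
L,R,T=c(215,150),c(448,165),c(295,103)
yaw=np.radians(161)
def f(p):
    q=proj("scene",ring(p,yaw,.013));return [q[:,0].min()-L[0],q[:,0].max()-R[0],q[:,1].min()-T[1]]
r=least_squares(f,[.634,-.17]);print(r.x,r.fun)
s=cv2.imread("pics/scene0.png");t=cv2.imread("pics/top0.png")
out=[]
for n,im,x,y in(("scene",s,225,190),("top",t,340,150)):
    o=cv2.resize(im[y:y+65,x:x+80],None,fx=9,fy=9,interpolation=cv2.INTER_CUBIC)
    if n=="top": o=(np.clip((o.astype(float)-150)*2.4,0,255)).astype(np.uint8)
    for P,col in((r.x,(0,0,255)),((.634,-.17),(0,180,0))):
      for h in(.013,-.003):
        q=(proj(n,ring(P,yaw,h))-[x,y]+.5)*9-.5
        cv2.polylines(o,[q.astype(int)],True,col,1)
    out.append(o)
cv2.imwrite("pics/c4.png",cv2.resize(np.hstack(out),(800,325)))
E
```

```text
[ 0.63004046 -0.16892543] [ 0.33259433 -0.33572109  0.02825068]
```

View pics/c4.png

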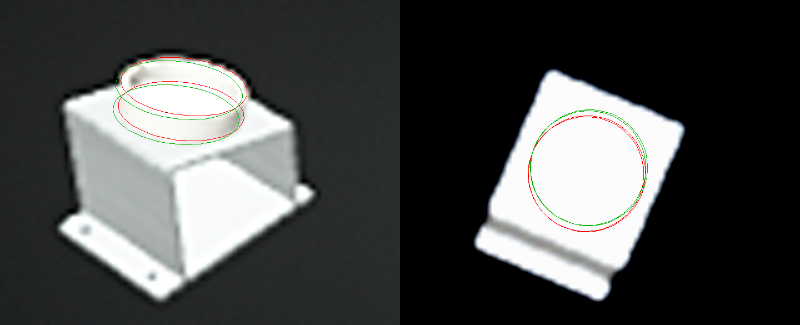

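```bash
python3 - <<'E'
from h import *
from scipy.optimize import least_squares
ang=lambda a,b:np.degrees(np.arctan2((b-a)[1],(b-a)[0]))
A,B,D=[ray("scene",p,.150) for p in((322.5,233.2),(420.7,260),(436.8,198.6))]
print("back edge angle",ang(A,B)-90,"side",ang(D,B),A,B)
im={n:cv2.imread(f"pics/{n}0.png") for n in("scene","top")}
def hull(n,P,segs):
    a=np.linspace(0,2*np.pi,72);pts=np.vstack([np.c_[P[0]+r*np.cos(a),P[1]+r*np.sin(a),np.full(72,.158+z)] for r,z in segs]);return proj(n,pts)
for n,(x,y,w,h) in dict(scene=(380,172,40,26),top=(236,148,26,26)).items():
    hs=cv2.cvtColor(im[n][y:y+h,x:x+w],cv2.COLOR_BGR2HSV);m=((hs[...,0]>92)&(hs[...,0]<125)&(hs[...,1]>90)).astype(np.uint8)
    k,l,st,ce=cv2.connectedComponentsWithStats(m);i=1+st[1:,4].argmax();print(n,st[i],ce[i]+[x,y])
    c=ce[i]+[x,y]
    def f(P):
        q=hull(n,P,[(.0225,.080),(.0225,.106)]);hl=cv2.convexHull(q.astype(np.float32));M=cv2.moments(hl);return [M['m10']/M['m00']-c[0],M['m01']/M['m00']-c[1]]
    print(least_squares(f,[.62,.21],diff_step=1e-3).x)
E
```

```text
back edge angle 0.2721234659730243 side 2.4333795672947294 [0.72783989 0.06614565 0.15      ] [0.72670577 0.30493459 0.15      ]
scene [  7   6  21  20 342] [396.8245614  187.95614035]
[0.61678207 0.21066811]
top [ 6 10 13 11 33] [249.24242424 165.3030303 ]
[0.60622476 0.20227893]
```

```bash
cat >> h.py <<'E'
def go(p,R):
    from bench import robot
    from scipy.spatial.transform import Rotation as Ro
    o=robot.get_obs();R0=Ro.from_euler('xyz',o["ee_rot"])
    d=R0.inv().apply(np.array(p)-o["tool_pos"])*1000; w=np.degrees((R0.inv()*R).as_rotvec())
    print("t",round(o["time"],2),"tcp",np.round(o["tool_pos"],4),"rpy",np.round(np.degrees(o["ee_rot"]),1),"w",round(o["width"],4),"F",np.round(o["wrist_force"],1),"q",np.round(o["joint_positions"],2))
    print("-> shift mm",np.round(d,1),"turn deg",np.round(w,1))
DOWN=rpy(-np.pi/2,0,0)
E
python3 -c "
from h import *
go([.617,.211,.40],DOWN)"
```

```text
t 1.0 tcp [ 0.1833 -0.5186  0.2055] rpy [-90.   -0.  -70.5] w 0.0944 F [ 0.  -0.2 -0.3] q [-1.33  0.09  1.37  0.    1.68 -0.1 ]
-> shift mm [-543.3 -194.5  652. ] turn deg [  0.  -70.5   0. ]
```

```bash
python3 -m creep '[[-20,-60,20,0,-5,0,0],[-60,-110,65,0,-15,0,0],[-105,-140,110,0,-25,0,0],[-150,-160,160,0,-35,0,0],[-195,-180,210,0,-45,0,0]]'; python3 -c "
from h import *
go([.617,.211,.40],DOWN)"
```

```text
time: 1.62
tool_pos: [0.2981, -0.2979, 0.3742]
ee_rot: [-1.571, -0.002, -0.441]
wrist_force: [1.6, 0.3, -0.6]
width: 0.0941
t 1.62 tcp [ 0.2981 -0.2979  0.3742] rpy [-90.   -0.1 -25.2] w 0.0941 F [ 1.6  0.3 -0.6] q [-0.92 -0.17  1.29  0.    2.03 -0.48]
-> shift mm [ 71.4 -26.1 596.3] turn deg [  0.1 -25.2   0.1]
```

```bash
python3 -m creep '[[7,-5,60,0,-5,0,0],[14,-10,120,0,-10,0,0],[21,-14,180,0,-15,0,0],[29,-14,240,0,-20,0,0],[36,-14,300,0,-25,0,0]]'; python3 -c "
from h import *
go([.617,.211,.40],DOWN)"
```

```text
time: 2.25
tool_pos: [0.4601, -0.0424, 0.3873]
ee_rot: [-1.571, -0.001, -0.006]
wrist_force: [0.5, -1.1, -0.2]
width: 0.094
t 2.25 tcp [ 0.4601 -0.0424  0.3873] rpy [-90.   -0.1  -0.4] w 0.094 F [ 0.5 -1.1 -0.2] q [-0.21 -0.07  1.17 -0.    2.04 -0.21]
-> shift mm [155.3 -12.7 254.4] turn deg [ 0.  -0.4  0.1]
```

```bash
python3 -m creep '[[35,0,50,0,0,0,0],[70,0,100,0,0,0,0],[105,0,160,0,0,0,0],[140,0,220,0,0,0,0],[140,0,220,0,0,0,0]]'; python3 -c "
from h import *
go([.617,.211,.185],DOWN)
from bench import robot
for n in('scene','top'):
    s=robot.snapshot(n);cv2.imwrite(f'pics/{n}1.png',s['color'])
    for k in('bottle','lid_handle'): print(n,k,[(np.round(d['point'],3).tolist(),round(d['p'],2)) for d in robot.landmark_of(k,n)][:4])
a=cv2.imread('pics/scene1.png')[130:330,280:520];b=cv2.imread('pics/top1.png')[80:280,180:400]
cv2.imwrite('pics/c5.png',cv2.resize(np.hstack([a,b]),None,fx=1.7,fy=1.7,interpolation=2))
"
```

```text
time: 2.88
tool_pos: [0.6025, 0.1776, 0.3839]
ee_rot: [-1.571, 0.004, -0.005]
wrist_force: [0.4, -0.7, -0.5]
width: 0.0939
t 2.88 tcp [0.6025 0.1776 0.3839] rpy [-90.    0.2  -0.3] w 0.0939 F [ 0.4 -0.7 -0.5] q [0.2  0.32 0.74 0.   2.08 0.2 ]
-> shift mm [ 15.2 198.9  33.6] turn deg [ 0.  -0.3 -0.2]
scene bottle [([0.621, 0.214, 0.154], 0.97), ([0.744, 0.371, -0.004], 0.84), ([0.661, 0.416, 0.003], 0.6)]
scene lid_handle []
top bottle [([0.74, 0.366, 0.0], 0.77), ([0.662, 0.413, 0.001], 0.37)]
top lid_handle [([0.522, 0.18, 0.192], 0.88)]
```

View pics/c5.png

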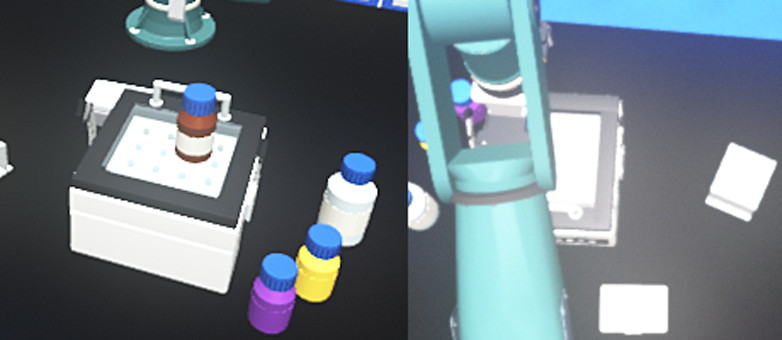

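```bash
python3 -m creep '[[0,0,0,0,0,0,0],[0,0,0,0,0,0,0],[0,0,0,0,0,0,0]]'; python3 -c "
from h import *
go([.619,.212,.185],DOWN)
from bench import robot
s=robot.snapshot('scene');cv2.imwrite('pics/s2.png',s['color'])
"
```

```text
time: 3.55
tool_pos: [0.6012, 0.174, 0.3872]
ee_rot: [-1.571, -0.0, -0.01]
wrist_force: [-1.4, -0.9, -0.4]
width: 0.0939
t 3.55 tcp [0.6012 0.174  0.3872] rpy [-90.   -0.   -0.6] w 0.0939 F [-1.4 -0.9 -0.4] q [ 0.19  0.31  0.74 -0.    2.08  0.2 ]
-> shift mm [ 17.3 202.2  38.2] turn deg [ 0.  -0.6  0. ]
```

View pics/s2.png

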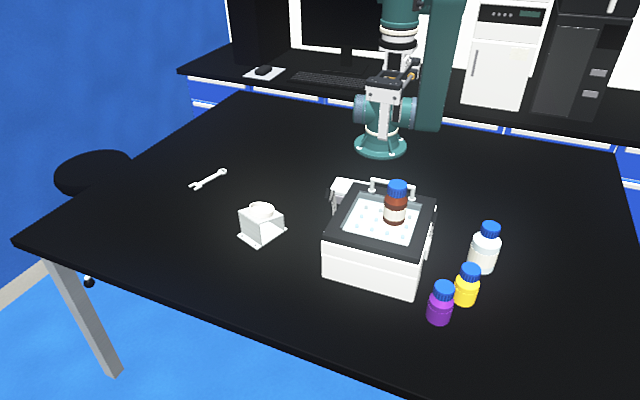

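```bash
python3 -m creep '[[17,0,38,0,-0.6,0,0],[17,40,38,0,-0.6,0,0],[17,80,38,0,-0.6,0,0],[17,100,38,0,-0.6,0,0],[17,100,38,0,-0.6,0,0]]'; python3 -c "
from h import *
go([.619,.212,.185],DOWN)
from bench import robot
s=robot.snapshot('scene');cv2.imwrite('pics/s3.png',cv2.resize(s['color'][60:260,280:520],None,fx=3,fy=3))
"
```

```text
time: 4.22
tool_pos: [0.6178, 0.2121, 0.2842]
ee_rot: [-1.572, 0.005, 0.001]
wrist_force: [-0.9, 0.2, -0.7]
width: 0.0937
t 4.22 tcp [0.6178 0.2121 0.2842] rpy [-90.1   0.3   0.1] w 0.0937 F [-0.9  0.2 -0.7] q [ 0.24  0.33  0.93 -0.    1.89  0.24]
-> shift mm [ 1.7 99.2  0. ] turn deg [ 0.1  0.1 -0.3]
```

View pics/s3.png

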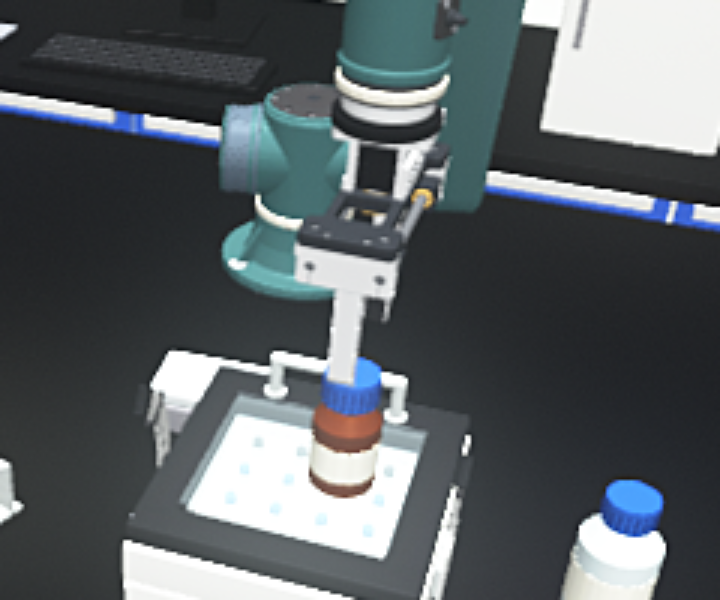

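```bash
python3 -m creep '[[1,30,0,0,0,0,0],[1,60,0,0,0,0,0],[1,85,0,0,0,0,0],[1,98,0,0,0,0,0],[1,98,0,0,0,0,0]]'; python3 -c "
from h import *
go([.619,.212,.185],DOWN)
from bench import robot
s=robot.snapshot('scene');cv2.imwrite('pics/s4.png',cv2.resize(s['color'][60:260,280:520],None,fx=3,fy=3))
"
```

```text
time: 4.9
tool_pos: [0.6199, 0.2123, 0.1891]
ee_rot: [-1.571, 0.0, 0.001]
wrist_force: [0.0, 0.4, -0.4]
width: 0.094
t 4.9 tcp [0.6199 0.2123 0.1891] rpy [-90.    0.    0.1] w 0.094 F [ 0.   0.4 -0.4] q [ 0.24  0.33  1.12 -0.    1.7   0.24]
-> shift mm [-0.9  4.1 -0.3] turn deg [ 0.   0.1 -0. ]
```

View pics/s4.png

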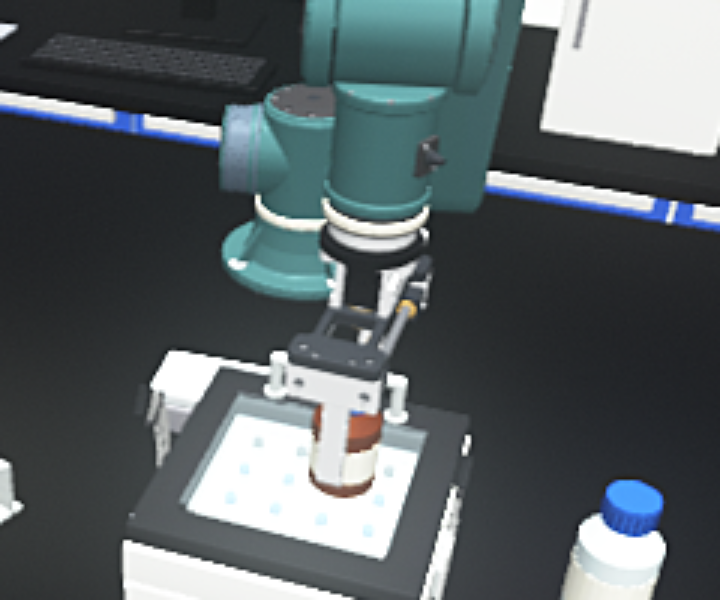

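```bash
python3 -c "
from h import *
f=lambda P:(proj('scene',P)-[280,60])*3
print(f([[.6735,.2123,.190],[.6735,.2123,.24],[.619,.212,.158],[.619,.212,.2],[.619,.24,.2],[.619,.184,.2]]))
"
```

```text
[[325.98491763 486.17121145]
 [331.65245201 435.33215101]
 [340.3195396  477.28643186]
 [345.12643477 437.05849679]
 [379.0946952  445.17069974]
 [311.7578967  429.08951783]]
```

```bash
python3 -m creep '[[0,2,0,0,0,0,255],[0,2,0,0,0,0,255],[0,2,0,0,0,0,255],[0,2,0,0,0,0,255],[0,2,0,0,0,0,255]]'; python3 -m creep '[[0,2,0,0,0,0,255],[0,2,0,0,0,0,255],[0,-6,0,0,0,0,255],[0,-15,0,0,0,0,255],[0,-30,0,0,0,0,255]]'; python3 -c "
from h import *
go([.619,.212,.185],DOWN)
from bench import robot
s=robot.snapshot('scene');cv2.imwrite('pics/s5.png',cv2.resize(s['color'][60:260,280:520],None,fx=3,fy=3))
"
```

```text
time: 5.58
tool_pos: [0.6197, 0.2122, 0.1871]
ee_rot: [-1.571, -0.0, 0.001]
wrist_force: [-0.2, -0.2, 1.4]
width: 0.0554
time: 6.2
tool_pos: [0.6194, 0.2122, 0.2165]
ee_rot: [-1.571, 0.002, 0.001]
wrist_force: [1.1, -0.1, -1.7]
width: 0.0553
t 6.2 tcp [0.6194 0.2122 0.2165] rpy [-90.    0.1   0.1] w 0.0553 F [ 1.1 -0.1 -1.7] q [ 0.24  0.32  1.07 -0.    1.75  0.24]
-> shift mm [-0.3 31.5 -0.2] turn deg [ 0.   0.1 -0.1]
```

View pics/s5.png

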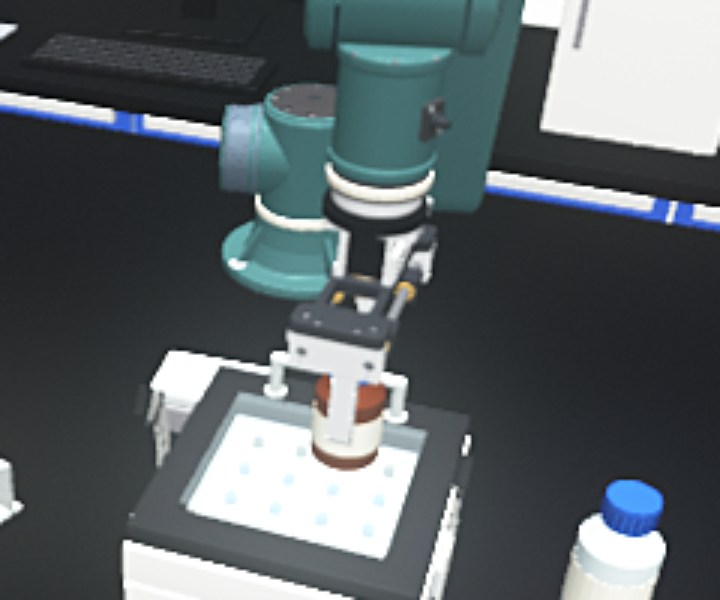

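```bash
python3 -m creep '[[0,-35,0,0,0,0,255],[0,-70,0,0,0,0,255],[0,-105,0,0,0,0,255],[0,-140,0,0,0,0,255],[0,-140,0,0,0,0,255]]'; cat >> h.py <<'E'
CUP=np.array([.630,-.169,.078]);YL=np.radians(161);SEAT=rpy(-np.pi/2,np.radians(-15),np.radians(-19))
def cup(h): return CUP+(.0291+h)*axis(YL)
E
python3 -c "
from h import *
print(SEAT.apply([0,1,0]),axis(YL))
go([.603,-.16,.36],SEAT)"
```

```text
time: 6.88
tool_pos: [0.6206, 0.2125, 0.3614]
ee_rot: [-1.569, -0.008, 0.001]
wrist_force: [-0.6, 0.3, -1.6]
width: 0.0556
[ 0.24471821 -0.08426324 -0.96592583] [-0.24471821  0.08426324  0.96592583]
t 6.88 tcp [0.6206 0.2125 0.3614] rpy [-89.9  -0.5   0.1] w 0.0556 F [-0.6  0.3 -1.6] q [ 0.24  0.37  0.73 -0.    2.04  0.24]
-> shift mm [ -18.1    0.5 -372.5] turn deg [ -2.7  18.9 -14.4]
```

```bash
python3 -m creep '[[0,0,-30,-0.3,2,-1.5,255],[-4,0,-80,-0.6,4.5,-3.5,255],[-8,0,-130,-1,7,-5.5,255],[-10,0,-180,-1.5,9.5,-7.3,255],[-12,0,-230,-1.8,12.5,-9.5,255]]';python3 -c "
from h import *
go([.603,-.16,.36],SEAT)"
```

```text
time: 7.5
tool_pos: [0.6073, -0.0192, 0.3544]
ee_rot: [-1.585, -0.166, -0.218]
wrist_force: [-0.3, 0.2, -1.9]
width: 0.0551
t 7.5 tcp [ 0.6073 -0.0192  0.3544] rpy [-90.8  -9.5 -12.5] w 0.0551 F [-0.3  0.2 -1.9] q [-0.11  0.11  1.06 -0.03  1.81  0.1 ]
-> shift mm [  26.8    0.7 -138.4] turn deg [-0.6  6.4 -5.4]
```

```bash
python3 -m creep '[[8,0,-40,-0.2,2,-1.5,255],[16,0,-80,-0.4,4,-3.5,255],[24,0,-115,-0.6,6.4,-5.4,255],[27,0,-138,-0.6,6.4,-5.4,255],[27,0,-138,-0.6,6.4,-5.4,255]]';python3 -c "
from h import *
go(cup(.06),SEAT)"
```

```text
time: 8.12
tool_pos: [0.6032, -0.1595, 0.3606]
ee_rot: [-1.57, -0.259, -0.333]
wrist_force: [0.5, 0.1, -2.2]
width: 0.0554
t 8.12 tcp [ 0.6032 -0.1595  0.3606] rpy [-90.  -14.8 -19.1] w 0.0554 F [ 0.5  0.1 -2.2] q [-0.35  0.07  1.11  0.01  1.71 -0.02]
-> shift mm [-45.1 191.4  -0.4] turn deg [-0.  -0.1 -0.2]
```

```bash
python3 -m creep '[[-12,40,0,0,0,0,255],[-24,90,0,0,0,0,255],[-36,140,0,0,0,0,255],[-45,175,0,0,0,0,255],[-45,191,0,0,0,0,255]]';python3 -m creep '[[0,0,0,0,0,0,255],[0,0,0,0,0,0,255]]';python3 -c "
from h import *
go(cup(.06),SEAT)
from bench import robot
for n in('scene','top'):
    s=robot.snapshot(n);cv2.imwrite(f'pics/{n}6.png',s['color'])
    for k in('bottle','cup'): print(n,k,[(np.round(d['point'],3).tolist(),round(d['p'],2)) for d in robot.landmark_of(k,n)][:4])
a=cv2.imread('pics/scene6.png')[120:270,200:350];b=cv2.imread('pics/top6.png')[100:250,310:460]
cv2.imwrite('pics/c6.png',cv2.resize(np.hstack([a,b]),None,fx=2.66,fy=2.66,interpolation=2))
"
```

```text
time: 8.75
tool_pos: [0.6081, -0.158, 0.1625]
ee_rot: [-1.57, -0.256, -0.329]
wrist_force: [-0.4, 0.8, -2.3]
width: 0.0554
time: 9.0
tool_pos: [0.6113, -0.1602, 0.1696]
ee_rot: [-1.57, -0.267, -0.33]
wrist_force: [-0.0, -0.3, -1.9]
width: 0.0555
t 9.0 tcp [ 0.6113 -0.1602  0.1696] rpy [-90.  -15.3 -18.9] w 0.0555 F [-0.  -0.3 -1.9] q [-0.35  0.08  1.48  0.01  1.32 -0.02]
-> shift mm [-3.9  4.7 -2.3] turn deg [-0.1  0.1  0.3]
scene bottle [([0.743, 0.373, -0.003], 0.85), ([0.621, -0.163, 0.14], 0.66)]
scene cup []
top bottle [([0.738, 0.365, -0.0], 0.65), ([0.662, 0.412, 0.002], 0.62), ([0.517, 0.181, 0.192], 0.27)]
top cup []
```

View pics/c6.png

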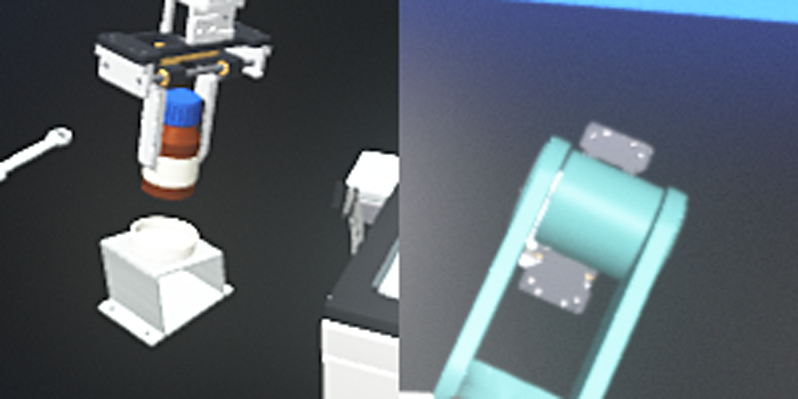

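```bash
python3 -m creep '[[-2,15,-1,0,0,0,255],[-4,30,-2,0,0,0,255],[-4,43,-2,0,0,0,255],[-4,43,-2,0,0,0,255],[-4,43,-2,0,0,0,255]]';python3 -c "
from h import *
go(cup(.02),SEAT)
from bench import robot
o=robot.get_obs()
n='scene';s=robot.snapshot(n);im=s['color'];cv2.imwrite(f'pics/{n}7.png',im)
from scipy.spatial.transform import Rotation as Ro
R=Ro.from_euler('xyz',o['ee_rot']);
x,y,k=220,170,8
A=cv2.resize(im[y:y+70,x:x+90],None,fx=k,fy=k,interpolation=2)
a=np.linspace(0,2*np.pi,60)
for rr,h,c in((.028,.0291,(0,255,0)),(.028,.0291-.062,(0,255,0))):
    P=o['tool_pos']+R.apply(np.c_[rr*np.cos(a),np.full(60,h),rr*np.sin(a)])
    cv2.polylines(A,[((proj(n,P)-[x,y]+.5)*k).astype(int)],True,c,1)
cv2.polylines(A,[((proj(n,ring(CUP[:2],YL,.013))-[x,y]+.5)*k).astype(int)],True,(0,0,255),1)
cv2.imwrite('pics/c7.png',A)
"
```

```text
time: 9.93
tool_pos: [0.6165, -0.1644, 0.1247]
ee_rot: [-1.57, -0.263, -0.33]
wrist_force: [-0.2, -0.2, -1.8]
width: 0.0552
t 9.93 tcp [ 0.6165 -0.1644  0.1247] rpy [-90.  -15.1 -18.9] w 0.0552 F [-0.2 -0.2 -1.8] q [-0.35  0.12  1.52  0.01  1.24 -0.02]
-> shift mm [ 1.7 -0.3  0. ] turn deg [-0.1  0.1  0.1]
```

View pics/c7.png

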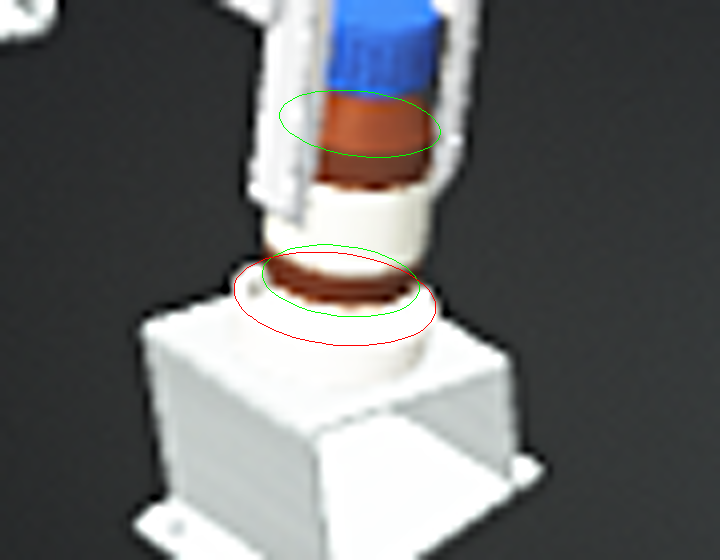

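```bash
python3 -m creep '[[2,4,0,0,0,0,255],[2,8,0,0,0,0,255],[2,11,0,0,0,0,255],[2,11,0,0,0,0,255]]';python3 -c "
from h import *
go(cup(.0),SEAT)
from bench import robot
im=robot.snapshot('scene')['color'];cv2.imwrite('pics/s8.png',cv2.resize(im[170:240,220:310],None,fx=8,fy=8,interpolation=2))
"
```

```text
time: 10.48
tool_pos: [0.6207, -0.1658, 0.1139]
ee_rot: [-1.57, -0.262, -0.33]
wrist_force: [0.1, 0.3, -1.7]
width: 0.0555
t 10.47 tcp [ 0.6207 -0.1658  0.1139] rpy [-90.  -15.  -18.9] w 0.0555 F [ 0.1  0.3 -1.7] q [-0.35  0.13  1.53  0.01  1.22 -0.02]
-> shift mm [ 0.2  8.2 -0. ] turn deg [-0.1  0.1  0. ]
```

View pics/s8.png

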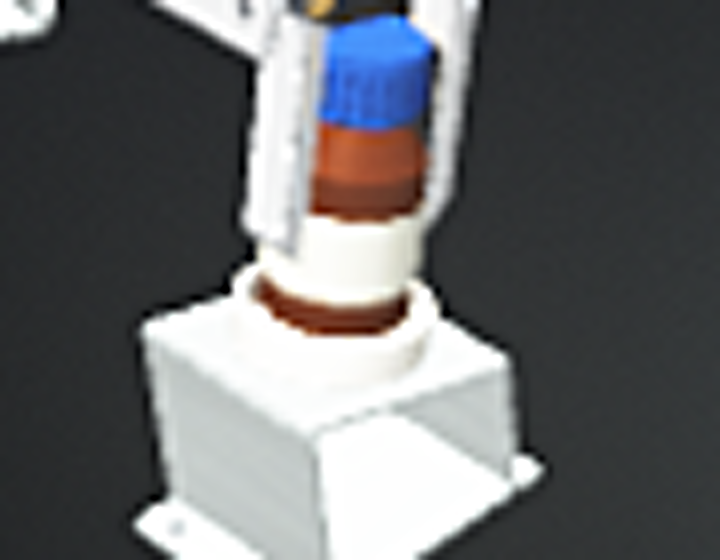

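```bash
python3 -m creep '[[0,2,0,0,0,0,255],[0,4,0,0,0,0,255],[0,6,0,0,0,0,255],[0,6,0,0,0,0,255]]';python3 -m creep '[[0,1,0,0,0,0,255],[0,2,0,0,0,0,255],[0,2,0,0,0,0,255]]';python3 -c "
from h import *
go(cup(.0),SEAT)
"
```

```text
time: 11.02
tool_pos: [0.6221, -0.1663, 0.1083]
ee_rot: [-1.57, -0.262, -0.33]
wrist_force: [0.6, -0.2, -1.6]
width: 0.0554
time: 11.4
tool_pos: [0.6227, -0.1665, 0.1066]
ee_rot: [-1.57, -0.263, -0.33]
wrist_force: [0.1, -0.5, -1.6]
width: 0.0551
t 11.4 tcp [ 0.6227 -0.1665  0.1066] rpy [-90.  -15.1 -18.9] w 0.0551 F [ 0.1 -0.5 -1.6] q [-0.35  0.14  1.53  0.01  1.2  -0.02]
-> shift mm [0.  0.5 0. ] turn deg [-0.1  0.1  0.1]
```

Nominally 0.5 mm above the floor with no contact, so I'll continue slowly.

```bash
python3 -m creep '[[0,1,0,0,0,0,255],[0,1.5,0,0,0,0,255],[0,1.5,0,0,0,0,255]]';python3 -m creep '[[0,1,0,0,0,0,255],[0,1.5,0,0,0,0,255],[0,1.5,0,0,0,0,255]]';python3 -c "
from h import *
go(cup(.0),SEAT)
"
```

```text
time: 11.78
tool_pos: [0.6232, -0.1667, 0.1059]
ee_rot: [-1.57, -0.263, -0.33]
wrist_force: [-1.7, 0.3, 0.7]
width: 0.0555
time: 12.15
tool_pos: [0.6232, -0.1667, 0.1058]
ee_rot: [-1.57, -0.263, -0.33]
wrist_force: [-6.4, 2.2, 7.6]
width: 0.0552
t 12.15 tcp [ 0.6232 -0.1667  0.1058] rpy [-90.  -15.1 -18.9] w 0.0552 F [-6.4  2.2  7.6] q [-0.35  0.14  1.53  0.01  1.2  -0.02]
-> shift mm [-0.3 -0.4  0. ] turn deg [-0.   0.1  0.1]
```

```bash
python3 -m creep '[[0,-0.7,0,0,0,0,255],[0,-0.7,0,0,0,0,255],[0,-0.7,0,0,0,0,120],[0,-0.7,0,0,0,0,60],[0,-0.7,0,0,0,0,0]]';python3 -m creep '[[0,0,0,0,0,0,0],[0,0,0,0,0,0,0],[0,0,0,0,0,0,0],[0,0,0,0,0,0,0]]'; python3 -c "
from h import *
go(cup(.0),SEAT)
from bench import robot
n='scene';im=robot.snapshot(n)['color'];x,y,k=220,160,8
A=cv2.resize(im[y:y+75,x:x+90],None,fx=k,fy=k,interpolation=2)
for r,h in((.0225,.080),(.0225,.106),(.028,.062)):cv2.polylines(A,[((proj(n,ring(CUP[:2],YL,h,r))-[x,y]+.5)*k).astype(int)],True,(0,255,0),1)
cv2.imwrite('pics/s9.png',A)
print([(np.round(d['point'],3).tolist(),round(d['p'],2)) for d in robot.landmark_of('bottle',n)])
"
```

```text
time: 12.78
tool_pos: [0.6238, -0.1669, 0.1043]
ee_rot: [-1.57, -0.264, -0.33]
wrist_force: [-0.2, 0.3, -0.2]
width: 0.0721
time: 13.28
tool_pos: [0.6234, -0.1667, 0.1045]
ee_rot: [-1.57, -0.263, -0.33]
wrist_force: [-0.4, -0.0, 0.5]
width: 0.094
t 13.28 tcp [ 0.6234 -0.1667  0.1045] rpy [-90.  -15.1 -18.9] w 0.094 F [-0.4 -0.   0.5] q [-0.35  0.15  1.53  0.01  1.2  -0.02]
-> shift mm [-0.1 -1.7  0. ] turn deg [-0.1  0.1  0.1]
[([0.661, 0.414, 0.004], 0.98), ([0.744, 0.371, -0.003], 0.91), ([0.634, -0.171, 0.077], 0.63)]
```

View pics/s9.png

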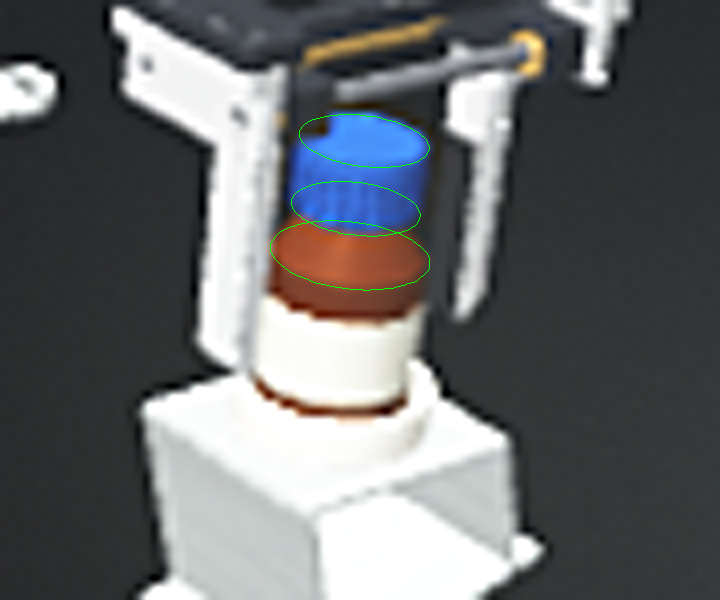

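```bash
python3 -m creep '[[0,-15,0,0,0,0,0],[0,-40,0,0,0,0,0],[0,-80,0,0,0,0,0],[0,-120,0,0,0,0,0],[0,-170,0,0,0,0,0]]'; python3 -c "
from h import *
go([.521,.182,.31],rpy(-np.pi/2,np.radians(-20),np.radians(1)))
"
```

```text
time: 14.0
tool_pos: [0.5806, -0.1522, 0.2703]
ee_rot: [-1.57, -0.263, -0.33]
wrist_force: [0.8, -0.6, 0.1]
width: 0.0942
t 14.0 tcp [ 0.5806 -0.1522  0.2703] rpy [-90.  -15.  -18.9] w 0.0942 F [ 0.8 -0.6  0.1] q [-0.35 -0.01  1.37  0.01  1.52 -0.02]
-> shift mm [-148.7  -80.9  296.8] turn deg [  6.  -19.   -4.9]
```

```bash
python3 -m creep '[[-20,-30,50,1,-4,-1,60],[-50,-55,100,2,-8,-1,120],[-80,-75,155,3,-12,-1,145],[-110,-80,210,4,-16,-1,145],[-140,-80,260,4.8,-19.5,-1,145]]'; python3 -c "
from h import *
go([.502,.1815,.264],rpy(-np.pi/2,np.radians(-15),np.radians(1.2)))
"
```

```text
time: 14.62
tool_pos: [0.5177, 0.1455, 0.3124]
ee_rot: [-1.58, -0.284, 0.025]
wrist_force: [0.1, -0.4, -0.2]
width: 0.0475
t 14.62 tcp [0.5177 0.1455 0.3124] rpy [-90.5 -16.2   1.4] w 0.0475 F [ 0.1 -0.4 -0.2] q [ 0.21 -0.15  1.42 -0.06  1.59  0.17]
-> shift mm [-27.7  42.   36.7] turn deg [0.5 0.2 1.2]
```

```bash
python3 -m creep '[[-10,10,15,0.5,0.2,1.2,145],[-28,30,36,0.5,0.2,1.2,145],[-28,42,36,0.5,0.2,1.2,145],[-28,42,36,0.5,0.2,1.2,145],[-28,42,36,0.5,0.2,1.2,145]]'; python3 -c "
from h import *
go([.502,.1815,.264],rpy(-np.pi/2,np.radians(-15),np.radians(1.2)))
from bench import robot
for n in('scene','top'):
    s=robot.snapshot(n);cv2.imwrite(f'pics/{n}10.png',s['color'])
    for k in('bottle','lid_handle','arc_mark','cooler_hinge'): print(n,k,[(np.round(d['point'],3).tolist(),round(d['p'],2)) for d in robot.landmark_of(k,n)][:4])
a=cv2.imread('pics/scene10.png')[100:300,200:470]
cv2.imwrite('pics/c10.png',cv2.resize(a,None,fx=2.9,fy=2.9,interpolation=2))
"
```

```text
time: 15.25
tool_pos: [0.503, 0.1779, 0.2623]
ee_rot: [-1.571, -0.26, 0.017]
wrist_force: [0.7, 0.3, 0.4]
width: 0.0404
t 15.25 tcp [0.503  0.1779 0.2623] rpy [-90.  -14.9   1. ] w 0.0404 F [0.7 0.3 0.4] q [ 0.28 -0.14  1.51 -0.07  1.53  0.25]
-> shift mm [-0.5 -1.9  3.6] turn deg [ 0.1 -0.2 -0.1]
scene bottle [([0.744, 0.374, -0.003], 0.68), ([0.663, 0.417, 0.001], 0.63), ([0.63, -0.173, 0.076], 0.61)]
scene lid_handle [([0.52, 0.181, 0.195], 0.98)]
scene arc_mark [([0.633, 0.307, 0.2], 0.56)]
scene cooler_hinge [([0.723, 0.19, 0.146], 0.81)]
top bottle [([0.74, 0.364, 0.0], 0.69), ([0.663, 0.413, 0.002], 0.64), ([0.629, -0.169, 0.078], 0.5)]
top lid_handle [([0.522, 0.182, 0.195], 0.88), ([0.636, 0.307, 0.2], 0.23)]
top arc_mark [([0.634, 0.309, 0.201], 0.81)]
top cooler_hinge [([0.724, 0.185, 0.144], 0.76)]
```

View pics/c10.png

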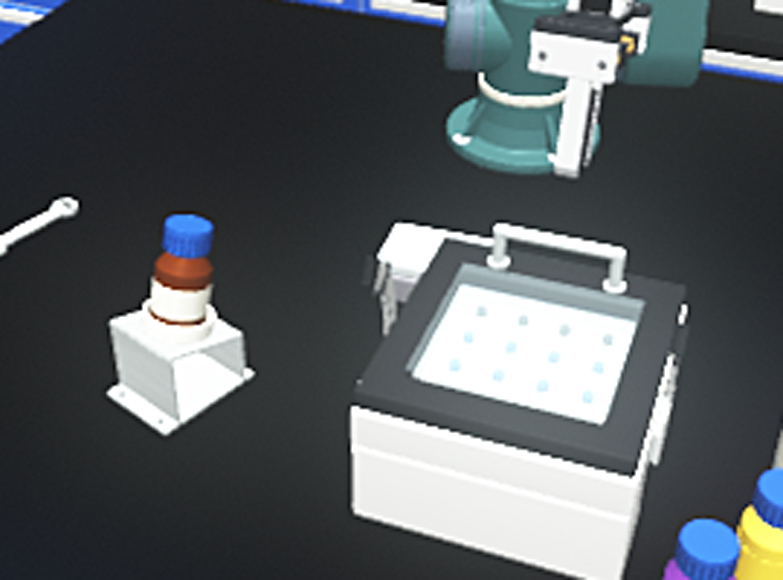

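The bottle stands tilted in the cup at (185,270) in the crop, and the networks put it at (0.630,-0.171,0.077). The gripper is above the handle bar. Descending now.

```bash
python3 -m creep '[[0,20,2,0,0,0,145],[0,45,4,0,0,0,145],[0,70,4,0,0,0,145],[0,87,4,0,0,0,145],[0,87,4,0,0,0,145]]'; python3 -c "
from h import *
go([.5255,.1815,.177],rpy(-np.pi/2,np.radians(-15),np.radians(1.2)))
from bench import robot
a=robot.snapshot('scene')['color'][130:230,330:450]
cv2.imwrite('pics/c11.png',cv2.resize(a,None,fx=6,fy=6,interpolation=2))
"
```

```text
time: 16.38
tool_pos: [0.5235, 0.1831, 0.1753]
ee_rot: [-1.572, -0.255, 0.02]
wrist_force: [-0.4, 0.2, -0.1]
width: 0.0404
t 16.38 tcp [0.5235 0.1831 0.1753] rpy [-90.1 -14.6   1.1] w 0.0404 F [-0.4  0.2 -0.1] q [ 0.28 -0.08  1.62 -0.07  1.35  0.26]
-> shift mm [ 2.3 -1.1 -1.6] turn deg [ 0.1 -0.1 -0.4]
```

View pics/c11.png

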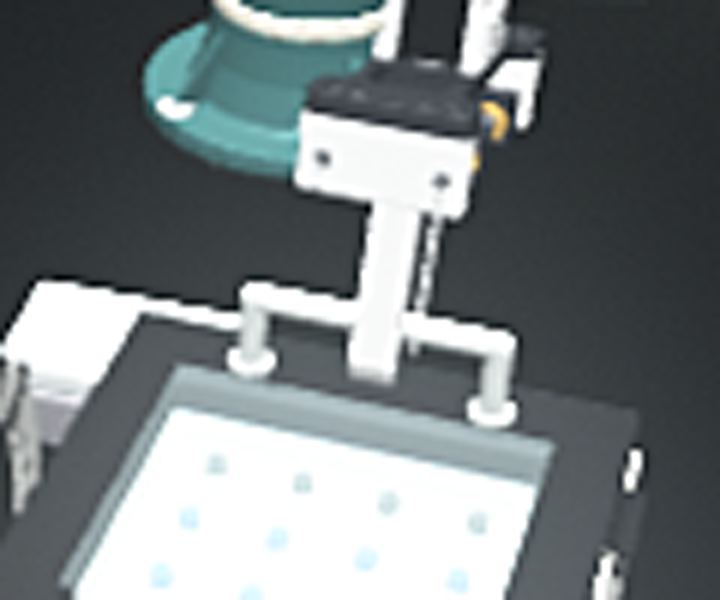

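```bash
python3 -m creep '[[2,-1,0,0,0,0,145],[2,-1,0,0,0,0,255],[2,-1,0,0,0,0,255],[2,-1,0,0,0,0,255],[2,-1,0,0,0,0,255]]';python3 -m creep '[[0,0,0,0,0,0,255],[0,0,0,0,0,0,255]]'; cat >> h.py <<'E'
def lidgoal(deg,H=(.7235,.1875,.14)):
    """tool pose that follows the lid by deg from the recorded grasp pose"""
    import json
    from scipy.spatial.transform import Rotation as Ro
    g=json.load(open("grasp.json"));yc=np.radians(1.2);ax=np.array([-np.sin(yc),np.cos(yc),0])
    Q=Ro.from_rotvec(ax*np.radians(deg));H=np.array(H)
    return H+Q.apply(np.array(g["p"])-H),Q*Ro.from_euler('xyz',g["r"])
E
python3 -c "
from h import *
import json
from bench import robot
o=robot.get_obs();json.dump(dict(p=list(o['tool_pos']),r=list(o['ee_rot'])),open('grasp.json','w'))
for d in(5,10,20,30,35):
    p,R=lidgoal(d);print(d,np.round(p,3),np.round(np.degrees(R.as_euler('xyz')),1));go(p,R)
"
```

```text
time: 17.05
tool_pos: [0.5241, 0.1834, 0.1783]
ee_rot: [-1.572, -0.254, 0.02]
wrist_force: [-5.5, -0.1, 2.0]
width: 0.0112
time: 17.3
tool_pos: [0.5241, 0.1834, 0.1782]
ee_rot: [-1.572, -0.254, 0.02]
wrist_force: [-5.8, -0.4, 1.9]
width: 0.0109
5 [0.528 0.184 0.195] [-90.1  -9.6   1.1]
t 17.3 tcp [0.5241 0.1834 0.1782] rpy [-90.1 -14.6   1.1] w 0.0109 F [-5.8 -0.4  1.9] q [ 0.28 -0.08  1.61 -0.07  1.36  0.26]
-> shift mm [  8.3 -15.7  -0. ] turn deg [-0. -0.  5.]
10 [0.534 0.184 0.212] [-90.1  -4.6   1.1]
t 17.3 tcp [0.5241 0.1834 0.1782] rpy [-90.1 -14.6   1.1] w 0.0109 F [-5.8 -0.4  1.9] q [ 0.28 -0.08  1.61 -0.07  1.36  0.26]
-> shift mm [ 17.9 -30.5  -0. ] turn deg [-0. -0. 10.]
20 [0.549 0.184 0.244] [-90.1   5.4   1.1]
t 17.3 tcp [0.5241 0.1834 0.1782] rpy [-90.1 -14.6   1.1] w 0.0109 F [-5.8 -0.4  1.9] q [ 0.28 -0.08  1.61 -0.07  1.36  0.26]
-> shift mm [ 40.9 -57.5  -0. ] turn deg [-0. -0. 20.]
30 [0.57  0.184 0.273] [-90.1  15.4   1.1]
t 17.3 tcp [0.5241 0.1834 0.1782] rpy [-90.1 -14.6   1.1] w 0.0109 F [-5.8 -0.4  1.9] q [ 0.28 -0.08  1.61 -0.07  1.36  0.26]
-> shift mm [ 68.1 -80.1  -0. ] turn deg [-0. -0. 30.]
35 [0.582 0.185 0.286] [-90.1  20.4   1.1]
t 17.3 tcp [0.5241 0.1834 0.1782] rpy [-90.1 -14.6   1.1] w 0.0109 F [-5.8 -0.4  1.9] q [ 0.28 -0.08  1.61 -0.07  1.36  0.26]
-> shift mm [ 83.2 -89.5  -0. ] turn deg [-0. -0. 35.]
```

```bash
python3 -m creep '[[4,-8,0,0,0,2.5,255],[8.3,-15.7,0,0,0,5,255],[13,-23,0,0,0,7.5,255],[18,-30.5,0,0,0,10,255],[18,-30.5,0,0,0,10,255]]'; python3 -c "
from h import *
for d in(10,15,20,25,30):
    go(*lidgoal(d))
from bench import robot
a=robot.snapshot('scene')['color'][100:300,310:470]
cv2.imwrite('pics/c12.png',cv2.resize(a,None,fx=3,fy=3,interpolation=2))
"
```

```text
time: 17.92
tool_pos: [0.5327, 0.1837, 0.2105]
ee_rot: [-1.572, -0.073, 0.02]
wrist_force: [-6.1, 0.2, -3.6]
width: 0.0108
t 17.93 tcp [0.5327 0.1837 0.2105] rpy [-90.1  -4.2   1.1] w 0.0108 F [-6.1  0.2 -3.6] q [ 0.24  0.06  1.39 -0.02  1.62  0.22]
-> shift mm [ 1.2 -1.7 -0.1] turn deg [ 0.  -0.  -0.4]
t 17.93 tcp [0.5327 0.1837 0.2105] rpy [-90.1  -4.2   1.1] w 0.0108 F [-6.1  0.2 -3.6] q [ 0.24  0.06  1.39 -0.02  1.62  0.22]
-> shift mm [  9.4 -17.4  -0.1] turn deg [-0.  -0.   4.6]
t 17.93 tcp [0.5327 0.1837 0.2105] rpy [-90.1  -4.2   1.1] w 0.0108 F [-6.1  0.2 -3.6] q [ 0.24  0.06  1.39 -0.02  1.62  0.22]
-> shift mm [ 18.9 -32.4  -0.1] turn deg [-0.  -0.   9.6]
t 17.93 tcp [0.5327 0.1837 0.2105] rpy [-90.1  -4.2   1.1] w 0.0108 F [-6.1  0.2 -3.6] q [ 0.24  0.06  1.39 -0.02  1.62  0.22]
-> shift mm [ 29.7 -46.4  -0.1] turn deg [-0.  -0.  14.6]
t 17.93 tcp [0.5327 0.1837 0.2105] rpy [-90.1  -4.2   1.1] w 0.0108 F [-6.1  0.2 -3.6] q [ 0.24  0.06  1.39 -0.02  1.62  0.22]
-> shift mm [ 41.7 -59.5  -0.1] turn deg [-0.  -0.  19.6]
```

View pics/c12.png

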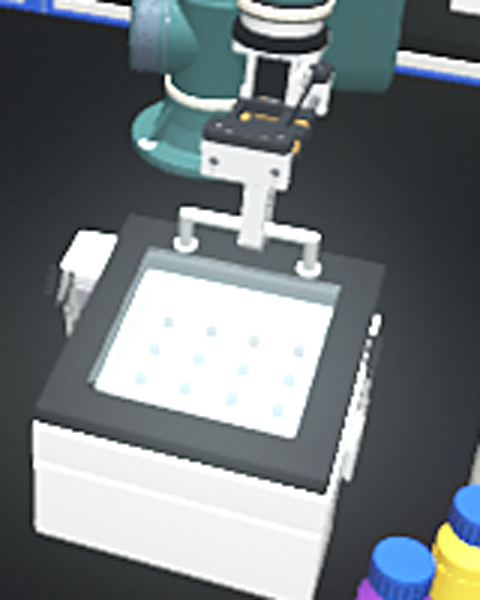

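```bash
python3 -m creep '[[5,-9,0,0,0,2.3,255],[9.5,-17.5,0,0,0,4.6,255],[14,-25,0,0,0,7,255],[19,-32.5,0,0,0,9.6,255],[19,-32.5,0,0,0,9.6,255]]'; python3 -c "
from h import *
for d in(20,25,30):
    go(*lidgoal(d))
"
```

```text
time: 18.6
tool_pos: [0.5492, 0.1843, 0.2446]
ee_rot: [-1.572, 0.095, 0.02]
wrist_force: [-7.0, 0.0, -3.5]
width: 0.0109
t 18.6 tcp [0.5492 0.1843 0.2446] rpy [-90.    5.4   1.2] w 0.0109 F [-7.   0.  -3.5] q [0.22 0.22 1.14 0.02 1.87 0.2 ]
-> shift mm [ 0.   0.4 -0.3] turn deg [-0.  0.  0.]
t 18.6 tcp [0.5492 0.1843 0.2446] rpy [-90.    5.4   1.2] w 0.0109 F [-7.   0.  -3.5] q [0.22 0.22 1.14 0.02 1.87 0.2 ]
-> shift mm [  8.3 -15.2  -0.3] turn deg [-0.  0.  5.]
t 18.6 tcp [0.5492 0.1843 0.2446] rpy [-90.    5.4   1.2] w 0.0109 F [-7.   0.  -3.5] q [0.22 0.22 1.14 0.02 1.87 0.2 ]
-> shift mm [ 18.  -30.1  -0.3] turn deg [-0.  0. 10.]
```

```bash
python3 -m creep '[[4,-8,0,0,0,2.5,255],[8.3,-15.5,0,0,0,5,255],[13,-23,0,0,0,7.5,255],[18,-30,0,0,0,10,255],[18,-30,0,0,0,10,255]]'; python3 -c "
from h import *
for d in(30,33,35):
    go(*lidgoal(d))
from bench import robot
n='scene';im=robot.snapshot(n)['color']
a=im[100:300,310:470]
cv2.imwrite('pics/c13.png',cv2.resize(a,None,fx=3,fy=3,interpolation=2))
for n in('scene','top'): 
  if n=='top':robot.snapshot(n)
  print([(np.round(d['point'],3).tolist(),round(d['p'],2)) for d in robot.landmark_of('lid_handle',n)])
"
```

```text
time: 19.23
tool_pos: [0.5699, 0.185, 0.2735]
ee_rot: [-1.571, 0.269, 0.021]
wrist_force: [-7.7, 1.3, -2.2]
width: 0.0112
t 19.23 tcp [0.5699 0.185  0.2735] rpy [-90.   15.4   1.2] w 0.0112 F [-7.7  1.3 -2.2] q [0.19 0.41 0.87 0.05 2.13 0.19]
-> shift mm [ 0.2  0.6 -0.6] turn deg [-0.   0.1  0. ]
t 19.23 tcp [0.5699 0.185  0.2735] rpy [-90.   15.4   1.2] w 0.0112 F [-7.7  1.3 -2.2] q [0.19 0.41 0.87 0.05 2.13 0.19]
-> shift mm [ 5.  -8.9 -0.6] turn deg [-0.   0.1  3. ]
t 19.23 tcp [0.5699 0.185  0.2735] rpy [-90.   15.4   1.2] w 0.0112 F [-7.7  1.3 -2.2] q [0.19 0.41 0.87 0.05 2.13 0.19]
-> shift mm [  8.5 -15.1  -0.6] turn deg [-0.   0.1  5. ]
[([0.573, 0.182, 0.291], 0.67)]
[([0.577, 0.186, 0.29], 0.59)]
```

View pics/c13.png

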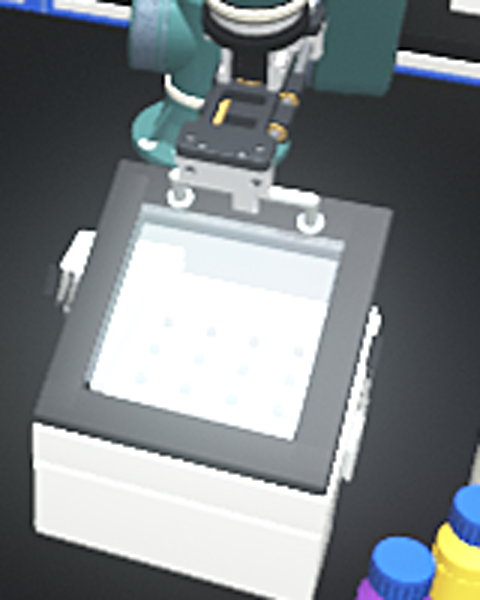

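```bash
python3 -m creep '[[2,-4,0,0,0,1.2,255],[4,-7.5,0,0,0,2.5,255],[6,-11,0,0,0,3.6,255],[8,-14,0,0,0,4.7,255],[8,-14,0,0,0,4.7,255]]'; python3 -m creep '[[0,0,0,0,0,0,255],[0,0,0,0,0,0,255]]'; python3 -c "
from h import *
go(*lidgoal(35))
from bench import robot
for n in('scene','top'): 
  im=robot.snapshot(n)['color'];cv2.imwrite('pics/%s14.png'%n,im)
  for k in('lid_handle','arc_mark','bottle'):print(n,k,[(np.round(d['point'],3).tolist(),round(d['p'],2)) for d in robot.landmark_of(k,n)])
im=cv2.imread('pics/scene14.png');x,y,k=405,180,10
A=cv2.resize(im[y:y+80,x:x+50],None,fx=7,fy=7,interpolation=2)
m=(proj('scene',[[.634,.308,.2]])-[x,y]+.5)*7;print(m)
B=cv2.resize(im[100:260,310:450],None,fx=3.5,fy=3.5,interpolation=2)
cv2.imwrite('pics/c14.png',np.hstack([B[:560],A[:560]])[:560,:800] if True else 0)
"
```

```text
time: 20.05
tool_pos: [0.5811, 0.1854, 0.2855]
ee_rot: [-1.571, 0.35, 0.022]
wrist_force: [-8.0, 0.9, -2.9]
width: 0.0112
time: 20.3
tool_pos: [0.5811, 0.1854, 0.2855]
ee_rot: [-1.571, 0.349, 0.022]
wrist_force: [-7.6, 1.5, -3.1]
width: 0.0107
t 20.3 tcp [0.5811 0.1854 0.2855] rpy [-90.   20.    1.2] w 0.0107 F [-7.6  1.5 -3.1] q [0.18 0.51 0.73 0.07 2.25 0.2 ]
-> shift mm [ 0.8 -0.6 -0.8] turn deg [-0.   0.1  0.4]
scene lid_handle [([0.587, 0.183, 0.302], 0.91)]
scene arc_mark [([0.632, 0.31, 0.2], 0.76), ([0.613, 0.185, 0.001], 0.19)]
scene bottle [([0.742, 0.372, -0.003], 0.96), ([0.663, 0.416, 0.002], 0.86), ([0.629, -0.172, 0.075], 0.65)]
top lid_handle [([0.587, 0.184, 0.299], 0.74), ([0.374, 0.016, -0.002], 0.5)]
top arc_mark [([0.632, 0.306, 0.2], 0.72)]
top bottle [([0.662, 0.412, -0.0], 0.75), ([0.63, -0.166, 0.076], 0.64), ([0.741, 0.364, 0.002], 0.62)]
[[202.9471042  275.55805362]]
```

View pics/c14.png

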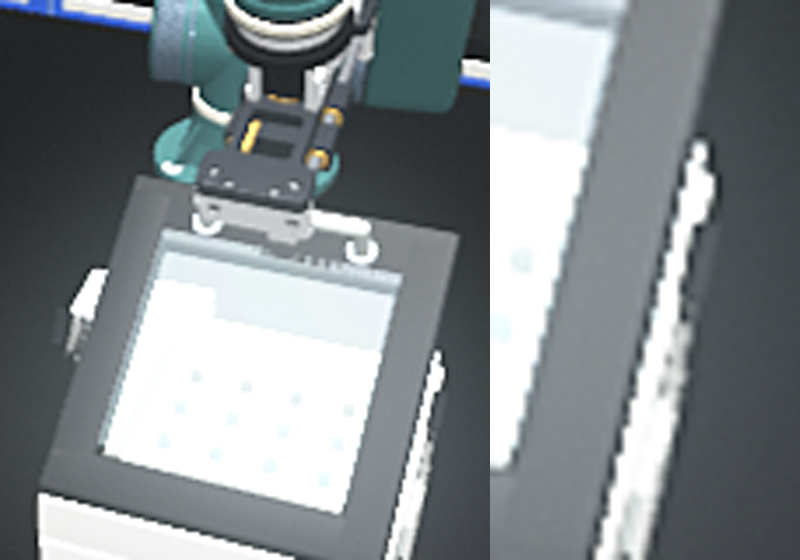

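```bash
python3 - <<'E'
from h import *
from scipy.optimize import least_squares
yc=np.radians(1.2);ex=np.array([np.cos(yc),np.sin(yc),0]);ey=np.array([-np.sin(yc),np.cos(yc),0]);H=np.array([.7238,.1865,.14])
def pt(a,L,w):
    c,s=np.cos(a),np.sin(a);x,z=-L,.018
    return H+ex*(x*c+z*s)+ey*w+np.array([0,0,-x*s+z*c])
c=(436.8,198.6)
r=least_squares(lambda p:(proj('scene',pt(0,*p))[0]-c),[.237,.12]);print(r.x)
L,w=r.x
for o,sg in(((441.4,167.1),1),((350,150.9),-1)):
    q=least_squares(lambda p:(proj('scene',pt(p[0],L,p[1]))[0]-o),[.6,.12*sg]).x;print(np.degrees(q[0]),q[1])
    for a in(30,35,40):print(a,proj('scene',pt(np.radians(a),L,sg*w)))
E
```

```text
[0.23069758 0.11360197]
34.78153765440578 0.11348405267092908
30 [[441.19062851 170.16150574]]
35 [[441.45865048 166.9822059 ]]
40 [[441.56775146 164.37522513]]
32.76494754454466 -0.11803599663337179
30 [[352.32330118 153.08128694]]
35 [[351.0259893  149.81319341]]
40 [[349.49256606 147.06996629]]
```

```bash
python3 -c "
from h import *
im=cv2.imread('pics/scene14.png');x,y,k=220,160,8
A=cv2.resize(im[y:y+75,x:x+90],None,fx=k,fy=k,interpolation=2)
for r,h in((.0225,.080),(.0225,.106),(.028,.062),(.036,.013)):cv2.polylines(A,[((proj('scene',ring(CUP[:2],YL,h,r))-[x,y]+.5)*k).astype(int)],True,(0,255,0),1)
cv2.imwrite('pics/c15.png',A)"
```

```text
(no output)
```

View pics/c15.png

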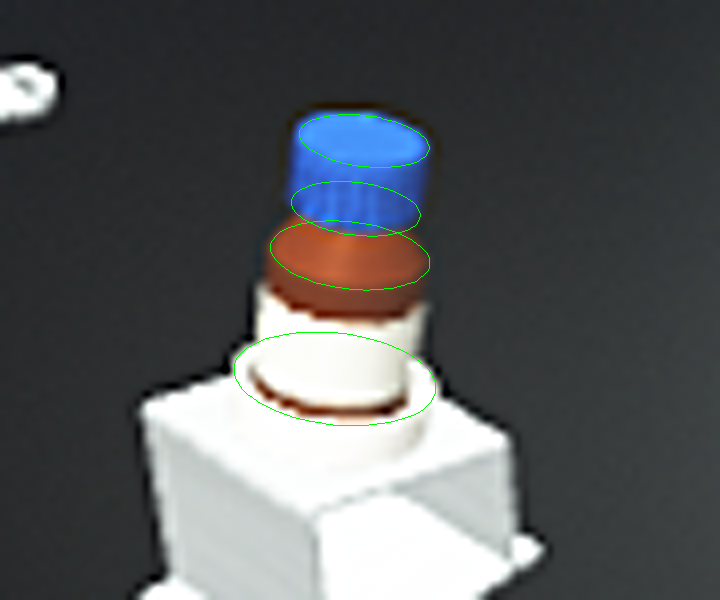

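The bottle matches the seated model within about 1 px: cap at (363,140) and rim at (335,378) in the crop. The lid is at about 35° and steady, so I'm handing in.

```bash
python3 -c "
from bench import robot
print(robot.close_job());o=robot.get_obs();print(o['time'],o['tool_pos'],o['wrist_force'],o['width'])"
```

```text
the job is handed in; nothing more can be done
None
the job is handed in; nothing more can be done
```

I moved the amber bottle from the lid to the tilted cup and let it go. I then lifted the lid by its handle to about 35° and handed the job in at about 20.4 s, still gripping the bar. No verdict was reported.

**Bottle:** In my last picture it matched the model of a bottle seated in the cup to about 1 px. The networks put its base at about (0.630, -0.169, 0.076), against my estimate of (0.630, -0.169, 0.078) for the cup. A little earlier, the picture had shown the held bottle about 3 mm off its predicted position. It still met the cup floor within about 1 mm of the expected height.

**Lid:** My estimates of the opening mostly agree and are within 4° of the mark:

| Source | Opening |
|---|---|
| Tool pose | 35.1° |
| Networks' handle position | 34.6° |
| Left lid corner | 34.8° |
| Right lid corner | 32.8° |

The right corner is the odd one out, and it is good to about 2° at best. I could not make out the pointer against the arc mark in the pictures, so that direct check was not made. The arm was steady over the last two readings, and the commanded path never went past 35°.

**Other things on the bench:** I kept the arm clear of the stock bottle, tip box, spanner and look-alikes, and no unexpected contact force appeared. I did not measure the positions of the stock bottle, tip box or spanner again at the end.

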